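# Tip the half-shell dish to inspect it

## Task

Pick up the open half-shell dish with the zig-zag rim, lift it about 10 cm clear of the table and tip it about 40 degrees over to any one side, holding it still like that for two seconds so that its inside and its foot can be inspected. Then bring it level again, lower it in the grip onto the table where it stood (do not drop it) and let go. Leave the egg-shaped dome, the tape roll and the small carton where they are.

Things in the scene. Friction and masses are not known exactly. Their poses are not given: they have to be found in the camera images.
- dish: open cream egg-shell dish, 110 across, 60 high, zig-zag rim up (points 60, notches 50 high), round foot 50 wide. Origin: centre of the underside; z up through the mouth. Hollow: wall at 45 height about 10 thick, its middle 48 from the axis, inside sloping inward lower down; floor 4 thick. Pinch the wall from above; it may cant up to 10 degrees in the grip. Small ear at its -x side. 35 to 70 g.
- dome: bystander: closed cream egg-shell dome, 108 across, 67 high, round side up, stuck to the table. Origin: centre of the underside.
- tape_roll: bystander: loose roll of kraft tape lying flat, 111 across, 28 high. Origin: centre of the underside.
- carton: bystander: small loose brown cardboard carton standing up, 34 x 46 x 56 high. Origin: centre of the underside.

How it is judged (in metres and radians):
On the way, in this order (a step that is already met when the one before it is completed fails the run):
1. the dish is held clear of the table, tipped about 40 degrees (28 to 52), for one second (angle between dish's own z axis and vertical between 0.489 and 0.908 rad and height (world z) of dish above 0.05 m and contact force between the fingers and dish above 0.3 N), for 1 s.
2. the dish is lowered level to within 10 mm of the table while still in the grip (angle between dish's own z axis and vertical below 0.26 rad and height (world z) of dish below 0.01 m and contact force between the fingers and dish above 0.3 N), for 0.1 s.
At the end, for the whole second after the job is handed in: The dish stands at rest on the table, upright and level within 10 degrees, within 30 mm of where it stood at the start; the tape roll and the carton are within 20 mm of where they stood (angle between dish's own z axis and vertical below 0.17 rad and height (world z) of dish below 0.006 m and distance of dish from where it was at the start of the episode below 0.03 m and linear speed of dish below 0.02 m/s and distance of each of tape_roll, carton from where it was at the start of the episode below 0.02 m); the robot touches nothing.
It fails at once if the dish is tipped beyond 65 degrees (angle between dish's own z axis and vertical above 1.135 rad).
It fails at once if the tape roll or the carton is pushed more than 20 mm (distance of any of tape_roll, carton from where it was at the start of the episode above 0.02 m).
It also fails if it takes over 58 s, if anything falls off the work surface, if the arm or the gripper's body presses on something with over 40 N, if the wrist force passes 120 N, or if a joint passes its speed limit or range.

## Robot

A 6-joint arm with a two-finger parallel gripper is mounted at the origin on the work surface; the furniture and walls round the work are solid. World frame = base frame: x ahead of the robot, y to its left, z up, the work surface at z = 0. Lengths are in mm, angles in rad, forces in N, time in s.
With the tool pointing down it reaches from about 250 to 725 mm from the base axis. Payload 9.7 kg.
Tool frame: the origin (TCP) lies at the very end of the fingers, on their centre line; the grasp point (between the pads) lies 19 mm behind it (manip.grasp_offset is the distance from the TCP to the grasp point, in mm); z points along the fingers, y is the line along which they close (so a half turn about z gives the same grasp; the last joint's range is limited). The gripper opens to 85 mm and grips with 20 to 120 N. Pads are 22 mm wide; open, the fingers measure 114 mm over their backs; the gripper's body (76 mm by 85 mm) begins 54 mm behind the grasp point. The pads swing forward as they close: fully open they stand 13 mm farther back than shut.
Start: joints at [-1.323, 0.087, 0.176, 1.66, 0, 1.571], TCP at [134.897, -533.198, 231.284] pointing down, gripper open.
Joint ranges: [-3.13, 3.13], [-0.85, 1.81], [-1.15, 1.24], [-2.2, 2.28], [-1.44, 1.52], [-3.14, 3.14]. Speed limits (rad/s): [2.22, 2.22, 2.57, 3.14, 3.14, 3.14].

## Interface

Orientations are given as [roll, pitch, yaw] about the fixed x, y, z axes, in that order (R = Rz(yaw) Ry(pitch) Rx(roll)).
In Python, from rig import manip gives the robot as it stands.
- The arm moves only by the tool arm_command, never from a script. Its argument "steps" is a list of rows, each a list of 3 entries, a list of its own where there are three numbers: the turn, a rotation vector about the tool's x, y, z in degrees, then the shift along the tool's x, y, z in m, then the opening, from -1 (shut) to 1 (fully open). In form: [[[rx, ry, rz], [tx, ty, tz], claw], ...]. A call has 1 to 8 rows; each row shifts and turns the commanded pose from where the row before left it, along the tool's axes as they then stand; what a row does not reach is not made up. A row lasts 1/10 s, in which the tool goes at most 50 mm and 8.59 degrees, less where a joint would pass 70% of its speed; a pose out of reach is approached as far as the arm can. A call is refused whole if a number of a shift passes 0.05 or a number of a turn 8.59, either way. A call with a gripper value outside its range is refused whole. The fingers move at their own pace and stop on an object; "grip_force" is the grip in N (left out, the last holds). Time passes only in rows, so rows that do not move let the fingers close. It gives the time, the measured TCP pose, the force, the opening and the grip force at its end, in the units of the state.
- manip.observe(): the state, without advancing time (a new reading comes with each control period).
- manip.get_image(name): name is "scene" or "top" or "wrist"; returns the picture (480x640x3 uint8, red, green, blue); there is no depth.
- manip.camera_info(name): a dict with "intrinsics" (3x3 intrinsics, pixels), "R" (3x3) and "t" (3): a world point X has camera coordinates R X + t. Camera axes: x right, y down, z forward; pixel columns grow to the right and rows downward; lengths in mm; the calibration is good to about 2 mm. A picture is of the moment at which its call begins: read the wrist's pose just before it. camera_info takes no time and is no camera call; for the wrist camera it gives the pose at the moment of the call.
- manip.hand_in(): hands the job in; it is judged then, once.
The state is a dict: "time": time; "joints": joint angles; "joint_velocities": joint speeds; "tau": joint torques, N m; "tool_pos": TCP position; "orientation": TCP orientation; "contact_force": force on the tool from outside, world axes, zero at the start; "moment": the same for the moment, N m; "gripper_width": opening from 0.0 (shut) to 1.0 (fully open); "gripper_force": force on a finger pad.
Only numpy, scipy, OpenCV 4.12 (cv2) and the standard library are available. Lean on these libraries where they do the work, as an engineer would, in place of code of your own. Each camera call takes 0.05 s, during which the arm holds its last target. There are 200 camera calls.

## Working session

There is one attempt and no reset: what is moved stays moved. The work goes in short steps, Python scripts to look and compute and a tool call to move; the robot and the scene stay as the last step left them, time stands still between calls to the robot, and variables do not carry over. Pictures are saved under pics/ and viewed, at most 10 in all, crops included, and the job is handed in when it is done.

Besides the shell and the picture viewer there is one more tool, called after "Call:" as name([rows], argument=value, ...), one row to a line, values as JSON. arm_command: Moves the arm, as the interface text tells. Its arguments: {"type":"object","properties":{"steps":{"type":"array"},"grip_force":{"type":"number"}},"required":["steps"]}

```bash
mkdir -p pics; python3 - <<'E'
from rig import manip
import cv2
s=manip.observe();print(s)
for n in("top","scene"):
    c=manip.camera_info(n);print(n,c)
    cv2.imwrite(f"pics/{n}0.png",manip.get_image(n)[:,:,::-1])
E
```

```text
{'time': 0.0, 'joints': array([-1.32301859e+00,  8.74511958e-02,  1.75123404e-01,  1.65980957e+00,
        4.52811103e-05,  1.57078785e+00]), 'joint_velocities': array([-0.00079361, -0.00182318,  0.00144303, -0.00025987, -0.00126601,
        0.0017653 ]), 'tau': array([ 1.12208704e-04, -5.20387709e+01,  4.64804327e+01,  1.64474070e-02,
       -9.15388614e-05,  1.44593048e-05]), 'tool_pos': array([ 134.84179473, -532.96923883,  230.5824522 ]), 'orientation': array([-3.14025162e+00, -4.52924411e-05,  2.47786156e-01]), 'contact_force': array([0.56691549, 0.25078334, 0.58998479]), 'moment': array([-0.01789904,  0.02523789,  0.0170978 ]), 'gripper_force': 0.0, 'gripper_width': 1.002727785460864}
top {'intrinsics': array([[455.52357939,   0.        , 322.38729707],
       [  0.        , 455.52357939, 242.58963927],
       [  0.        ,   0.        ,   1.        ]]), 'R': array([[-0.01757009, -0.999709  , -0.01652889],
       [-0.98352676,  0.02025554, -0.1796241 ],
       [ 0.17990663,  0.01310059, -0.98359645]]), 't': array([ 83.96354854, 545.17048604, 804.73576517])}
scene {'intrinsics': array([[526.04609426,   0.        , 317.02790643],
       [  0.        , 526.04609426, 239.99265274],
       [  0.        ,   0.        ,   1.        ]]), 'R': array([[-0.90845547, -0.41739184, -0.02219719],
       [-0.26648822,  0.61928985, -0.73855542],
       [ 0.3220135 , -0.66502942, -0.67382726]]), 't': array([524.68794543, 114.11429571, 843.2966657 ])}
```

View pics/top0.png

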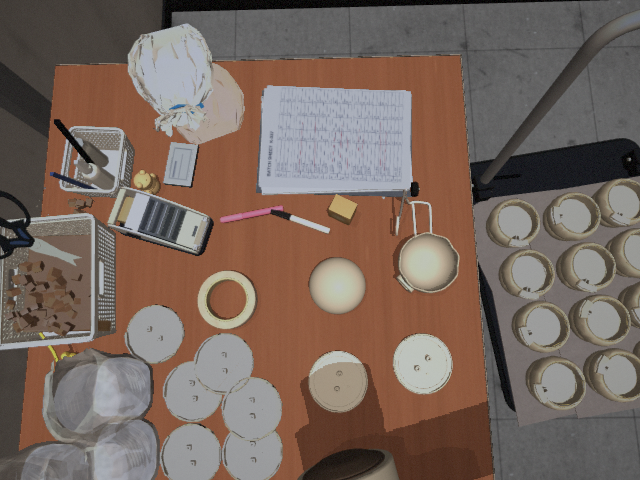

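View pics/scene0.png

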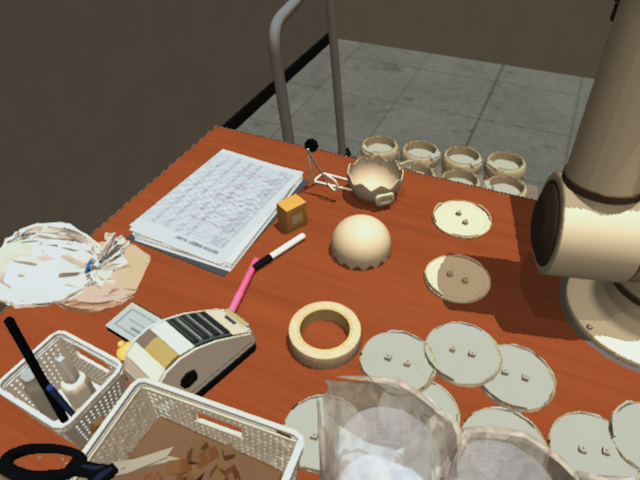

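The dish is at about (428,263) in top and (375,182) in scene, with its ear to the lower left and a wire stand just beyond it. The dome is at (337,286), the tape roll at (227,300) and the carton at (341,208).

```bash
cat > h.py <<'E'
from rig import manip
import numpy as np, cv2
def ray(n,px,z,c=None):
    c=c or manip.camera_info(n);K,R,t=c["intrinsics"],np.array(c["R"]),np.array(c["t"])
    o=-R.T@t;d=R.T@np.linalg.solve(K,[*px,1]);return o+d*(z-o[2])/d[2]
def proj(c,X):
    p=c["intrinsics"]@(c["R"]@np.array(X,float)+c["t"]);return p[:2]/p[2]
E
python3 - <<'E'
from h import *
for nm,px,z in[("dish",(429,263),55),("dome",(337,286),30),("tape",(227,300),28),("carton",(341,204),56),("ear",(404,284),35),("wire near",(430,232),0),("wire far",(422,203),0),("wire left",(399,215),30),("blk",(413,188),60)]:
    print(nm,ray("top",px,z).round())
print(ray("scene",(375,175),50).round(),ray("scene",(345,183),5).round())
a=cv2.imread("pics/top0.png")[170:310,370:490];b=cv2.imread("pics/scene0.png")[120:225,290:430]
a=cv2.resize(a,(400,466),interpolation=3);b=cv2.resize(b,(400,300),interpolation=3)
o=np.zeros((466,800,3),np.uint8);o[:,:400]=a;o[:300,400:]=b;cv2.imwrite("pics/crop.png",o)
E
```

```text
dish [ 503. -122.   55.]
dome [466.  48.  30.]
tape [444. 256.  28.]
carton [619.  37.  56.]
ear [467. -78.  35.]
wire near [ 573. -140.    0.]
wire far [ 633. -128.    0.]
wire left [602. -76.  30.]
blk [ 646. -100.   60.]
[ 503. -118.   50.] [ 571. -127.    5.]
```

View pics/crop.png

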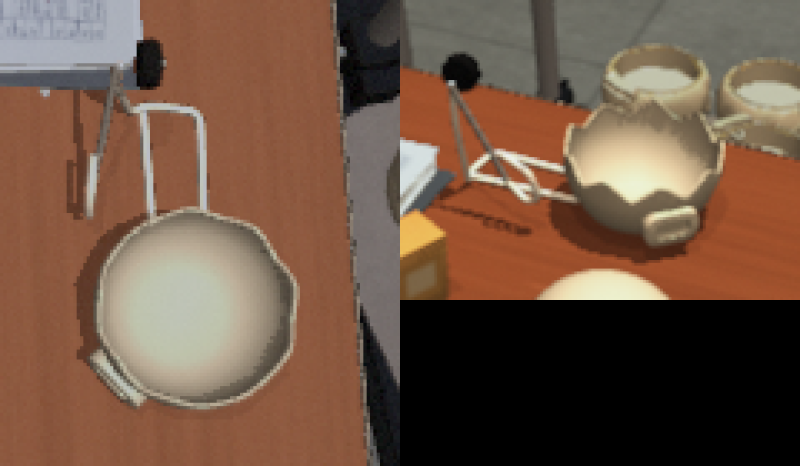

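Call:
arm_command([
  [[0,0,-8.5],[0,0,0],1],
  [[0,0,-8.5],[0,0,0],1],
  [[0,0,-8.5],[0,0,0],1],
  [[0,0,-8.5],[0,0,0],1],
  [[0,0,-8.5],[0,0,0],1],
  [[0,0,-8.5],[0,0,0],1],
  [[0,0,-8.5],[0,0,0],1],
  [[0,0,-8.5],[0,0,0],1],
], grip_force=30)

```text
time: 0.9
tool_pos: [134.9, -533.1, 230.8]
orientation: [-3.141, -0.001, 1.441]
contact_force: [-0.5, -0.2, -0.1]
gripper_width: 1.001
gripper_force: 0.0
```

Call:
arm_command([
  [[0,0,-7.8],[0,0,0],1],
  [[0,0,0],[0.03,0.023,0],1],
  [[0,0,0],[0.03,0.023,0],1],
  [[0,0,0],[0.03,0.023,0],1],
  [[0,0,0],[0.03,0.023,0],1],
  [[0,0,0],[0.03,0.023,0],1],
  [[0,0,0],[0.03,0.023,0],1],
  [[0,0,0],[0.03,0.023,0],1],
])

```text
time: 1.7
tool_pos: [296.5, -321.8, 231.1]
orientation: [-3.141, -0.0, 1.57]
contact_force: [1.3, 0.1, -0.6]
gripper_width: 1.005
gripper_force: 0.0
```

Call:
arm_command([
  [[0,0,0],[0.033,0.026,0.005],1],
  [[0,0,0],[0.033,0.026,0.005],1],
  [[0,0,0],[0.033,0.026,0.005],1],
  [[0,0,0],[0.033,0.026,0.005],1],
  [[0,0,0],[0.033,0.026,0.005],1],
  [[0,0,0],[0.033,0.026,0.005],1],
  [[0,0,0],[0,0,0],1],
])

```text
time: 2.4
tool_pos: [453.5, -121.8, 199.8]
orientation: [-3.14, -0.001, 1.575]
contact_force: [-1.3, 0.1, 0.7]
gripper_width: 1.0
gripper_force: 0.0
```

```bash
python3 - <<'E'
from h import *
s=manip.observe();print(s["tool_pos"],s["joints"].round(2));c=manip.camera_info("wrist")
im=manip.get_image("wrist")[:,:,::-1].copy()
cv2.imwrite("pics/w1raw.png",im)
for z,r in((0,25),(55,55)):
    for a in np.arange(0,6.28,.1):
        p=proj(c,[503+r*np.cos(a),-120+r*np.sin(a),z]);cv2.circle(im,tuple(int(v) for v in p),1,(0,0,255),-1)
cv2.imwrite("pics/w1.png",im)
E
```

```text
[ 453.5379236  -121.82181363  199.82294948] [-0.26 -0.11 -0.08  1.6   0.    1.3 ]
```

View pics/w1.png

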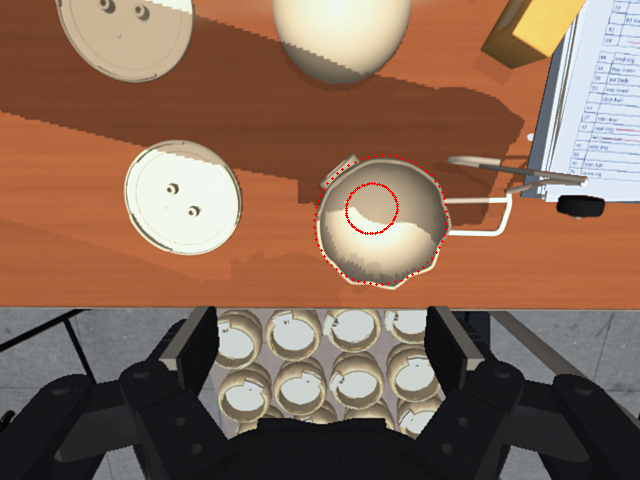

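The overlay matches the rim in the wrist view (centre about (383,223) px), so the dish is at (502.5,-120.5) mm. The ear at (340,172) is clear of the grasp side.

Call:
arm_command([
  [[0,0,0],[0.001,0.001,0.03],1],
  [[0,0,0],[0,0,0.03],1],
  [[0,0,0],[0,0,0.03],0.6],
  [[0,0,0],[0,0,0.03],0.4],
  [[0,0,0],[0,0,0.02],0.4],
  [[0,0,0],[0,0,0.015],0.4],
  [[0,0,0],[0,0,0.015],0.4],
  [[0,0,0],[0,0,0],0.4],
])

```text
time: 3.25
tool_pos: [451.7, -124.5, 29.8]
orientation: [-3.139, -0.001, 1.57]
contact_force: [0.1, -0.1, -0.4]
gripper_width: 0.699
gripper_force: 0.0
```

```bash
python3 - <<'E'
from h import *
s=manip.observe();print(s["tool_pos"],s["gripper_width"],s["contact_force"])
a=manip.get_image("scene")[120:225,290:430,::-1];b=manip.get_image("top")[200:320,370:490,::-1]
w=manip.get_image("wrist")[:,:,::-1]
o=np.zeros((600,800,3),np.uint8);o[:300,:400]=cv2.resize(a,(400,300));o[:300,400:700]=cv2.resize(b,(300,300));o[300:,:400]=cv2.resize(w,(400,300))
cv2.imwrite("pics/g1.png",o)
E
```

```text
[ 451.67185319 -124.51153409   29.80718914] 0.6989664270282272 [ 0.05612428 -0.0994469  -0.35022717]
```

View pics/g1.png

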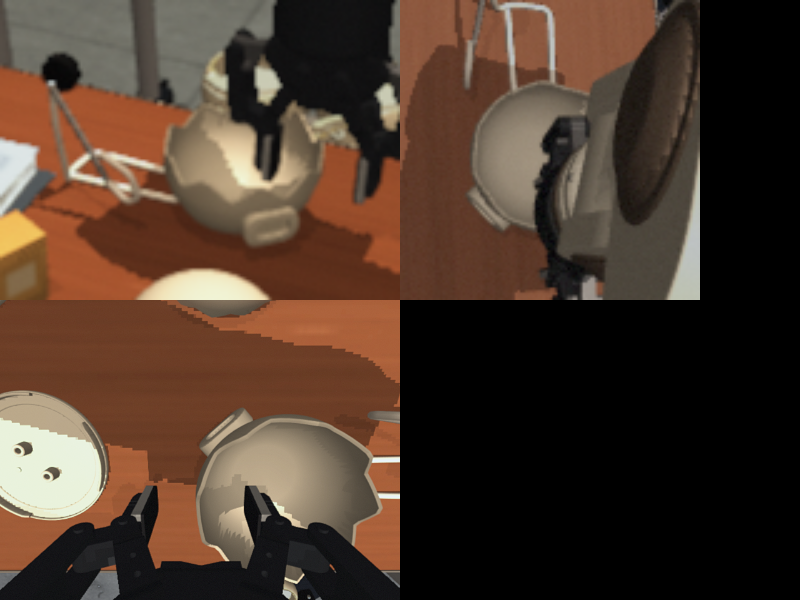

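One finger is inside the dish (265,160 in the left crop) and one is outside (370,175). I'll correct the 3–4 mm offset and close.

Call:
arm_command([
  [[0,0,0],[0.004,0.003,0],0.2],
  [[0,0,0],[0,0,0],0],
  [[0,0,0],[0,0,0],-0.3],
  [[0,0,0],[0,0,0],-0.6],
  [[0,0,0],[0,0,0],-1],
  [[0,0,0],[0,0,0],-1],
  [[0,0,0],[0,0,0],-1],
  [[0,0,0],[0,0,0],-1],
], grip_force=30)

```text
time: 4.2
tool_pos: [456.9, -120.6, 32.4]
orientation: [3.139, 0.001, 1.571]
contact_force: [0.2, -2.2, 4.7]
gripper_width: 0.149
gripper_force: 26.8
```

Call:
arm_command([
  [[0,0,0],[0,0,0],-1],
  [[0,0,0],[0,0,0],-1],
  [[0,0,0],[0,0,0],-1],
  [[0,0,0],[0,0,0],-1],
])

```text
time: 4.6
tool_pos: [456.9, -120.7, 32.4]
orientation: [3.139, 0.001, 1.571]
contact_force: [0.5, -1.7, 6.5]
gripper_width: 0.145
gripper_force: 26.8
```

```bash
python3 - <<'E'
from h import *
s=manip.observe();print(s["tool_pos"],s["gripper_width"],s["gripper_force"],s["contact_force"],s["orientation"])
a=manip.get_image("scene")[120:225,290:430,::-1];w=manip.get_image("wrist")[:,:,::-1]
o=np.zeros((300,800,3),np.uint8);o[:,:400]=cv2.resize(a,(400,300));o[:,400:]=cv2.resize(w,(400,300))
cv2.imwrite("pics/g2.png",o)
E
```

```text
[ 456.87418769 -120.65873374   32.41925505] 0.1454296401728033 26.771304240392055 [ 0.50827032 -1.67661778  6.47450412] [3.13913389e+00 9.38718692e-04 1.57050062e+00]
```

View pics/g2.png

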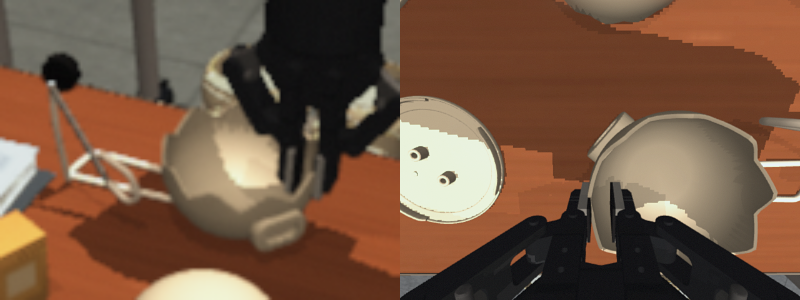

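The fingers straddle the wall and hold it at about 12 mm opening. I'll lift gently.

Call:
arm_command([
  [[0,0,0],[0,0,-0.003],-1],
  [[0,0,0],[0,0,-0.006],-1],
  [[0,0,0],[0,0,-0.01],-1],
  [[0,0,0],[0,0,-0.018],-1],
  [[0,0,0],[0,0,-0.02],-1],
  [[0,0,0],[0,0,-0.02],-1],
  [[0,0,0],[0,0,-0.02],-1],
  [[0,0,0],[0,0,-0.013],-1],
], grip_force=40)

```text
time: 5.5
tool_pos: [455.8, -120.2, 142.9]
orientation: [3.141, 0.0, 1.571]
contact_force: [-0.3, -0.7, -1.4]
gripper_width: 0.108
gripper_force: 37.3
```

Call:
arm_command([
  [[0,0,0],[0,0,0],-1],
  [[0,0,0],[0,0,0],-1],
  [[0,0,0],[0,0,0],-1],
])

```text
time: 5.8
tool_pos: [455.4, -120.1, 140.1]
orientation: [-3.14, -0.0, 1.571]
contact_force: [-0.4, -0.5, -0.0]
gripper_width: 0.109
gripper_force: 37.3
```

```bash
python3 - <<'E'
from h import *
s=manip.observe();print(s["tool_pos"],s["gripper_width"],s["gripper_force"],s["contact_force"],s["orientation"],s["joints"].round(2))
a=manip.get_image("scene")[60:240,260:500,::-1];w=manip.get_image("wrist")[:,:,::-1]
o=np.zeros((300,800,3),np.uint8);o[:,:400]=cv2.resize(a,(400,300));o[:,400:]=cv2.resize(w,(400,300))
cv2.imwrite("pics/l1.png",o)
E
```

```text
[ 455.37063835 -120.09079084  140.13581404] 0.10863513424292501 37.26959692547098 [-0.4375992  -0.46695769 -0.01740896] [-3.13980411e+00 -4.50519543e-04  1.57076336e+00] [-0.26 -0.12 -0.2   1.49 -0.    1.31]
```

View pics/l1.png

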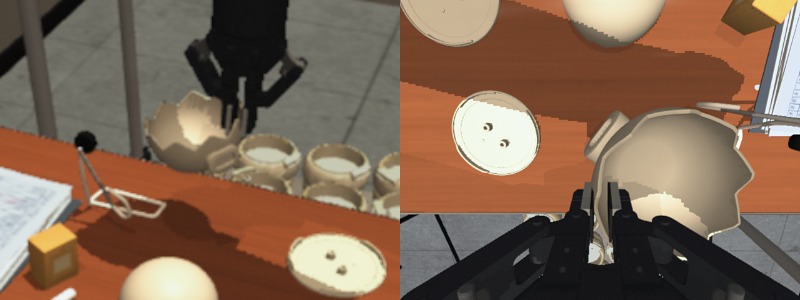

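```bash
python3 - <<'E'
from h import *
from scipy.spatial.transform import Rotation as Ro
P=np.array([502.5-46-1.5,-120.1,48+107.7])
out=[]
for n in("wrist","scene"):
    c=manip.camera_info(n);im=manip.get_image(n)[:,:,::-1].copy();k=2
    im=cv2.resize(im,None,fx=k,fy=k)
    for th,col in((-10,(255,0,0)),(0,(0,200,0)),(10,(0,0,255))):
        R=Ro.from_euler('y',th,degrees=True).as_matrix()
        for r,z in((55,55),(25,0)):
            for a in np.arange(0,6.28,.06):
                X=P+R@(np.array([r*np.cos(a),r*np.sin(a),z])-[-46,0,48])
                p=proj(c,X)*k;cv2.circle(im,tuple(int(v) for v in p),1,col,-1)
    out.append(im)
o=np.zeros((600,800,3),np.uint8)
o[:,:400]=cv2.resize(out[0][300:900,600:1300],(400,343)).repeat(1,0)[:343] if 0 else 0
o[:343,:400]=cv2.resize(out[0][300:900,600:1300],(400,343))
o[:400,400:]=cv2.resize(out[1][200:400,660:860],(400,400))
cv2.imwrite("pics/c1.png",o)
E
```

```text
(no output)
```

View pics/c1.png

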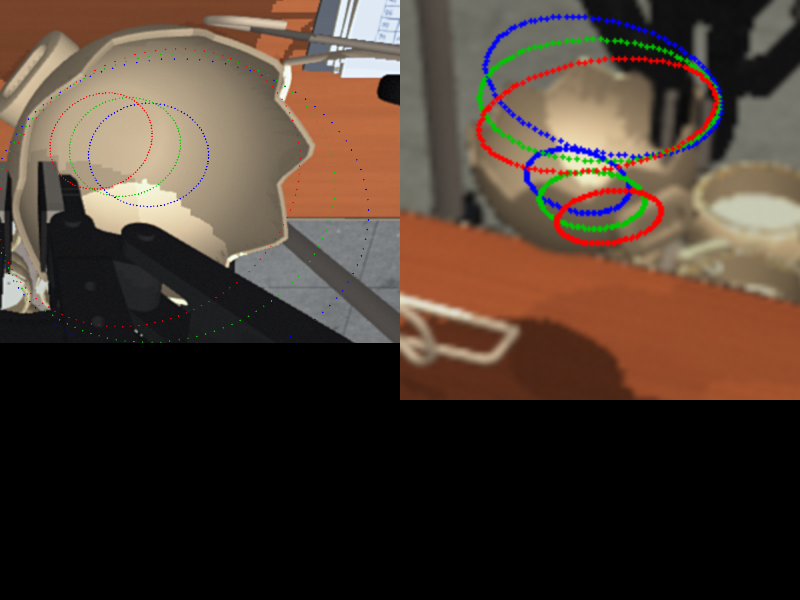

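The hold is good, with some cant: in the scene crop the +10° (red) outline fits best. I'll measure the cant with features matched between the level wrist image and the current one.

```bash
python3 - <<'E'
from h import *
a=cv2.imread("pics/w1raw.png")[140:300,300:460];b=manip.get_image("wrist")[110:430,300:620,::-1]
cv2.imwrite("pics/w2raw.png",manip.get_image("wrist")[:,:,::-1])
o=np.hstack([cv2.resize(a,(400,400),interpolation=2),cv2.resize(b,(400,400),interpolation=2)])
cv2.imwrite("pics/m1.png",o)
E
```

```text
(no output)
```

View pics/m1.png

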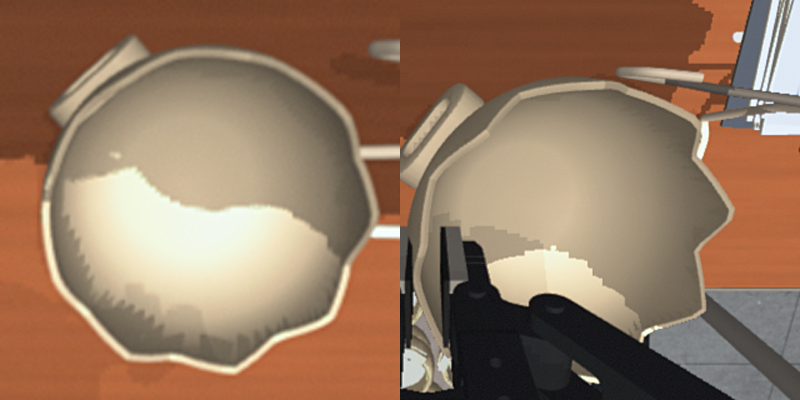

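```bash
python3 - <<'E'
from h import *
from scipy.spatial.transform import Rotation as Ro
from scipy.optimize import least_squares
c=manip.camera_info("wrist")
# rebuild level-view camera: camera fixed in tool frame (both poses point down, yaw pi/2): pure shift
s=manip.observe()["tool_pos"];d=np.array([453.54,-121.82,199.82])-s
c1=dict(c);c1["t"]=c["t"]-c["R"]@d
A=[((378,210),60),((358,150),50),((347,108),60),((348,265),50),((330,318),60)]
B=[(731,211),(692,155),(705,122),(694,250),(704,313)]
D=np.array([502.5,-120.5,0])
X=np.array([ray("",(300+p[0]/2.5,140+p[1]/2.5),z,c1) for p,z in A])-D
print(np.hypot(X[:,0],X[:,1]).round(1))
u=np.array([(300+(p[0]-400)/1.25,110+p[1]/1.25) for p in B])
g=np.array([-46,0,48.])
def f(q,full=True):
    R=Ro.from_euler('xyz',q[:3],degrees=True).as_matrix()
    W=(R@(X-g).T).T+g+D+[-1.5,.5,107.7]+q[3:]
    r=(np.array([proj(c,w) for w in W])-u).ravel()
    return np.r_[r,q[:3]/10,q[3:]/4]
o=least_squares(f,np.zeros(6));print(o.x.round(1),o.fun[:10].round(1))
E
```

```text
[57.5 55.7 55.9 57.1 58.4]
[ 1.9 19.2 11.2  5.1 -3.  10.1] [ 0.4 -3.2  2.2 -0.1 -1.5  0.9  0.5  3.8 -1.7 -1.4]
```

Call:
arm_command([
  [[-3,0,0],[0,0,0],-1],
  [[-5,0,0],[0,0,0],-1],
  [[-5,0,0],[0,0,0],-1],
  [[-5,0,0],[0,0,0],-1],
  [[-5,0,0],[0,0,0],-1],
  [[-5,0,0],[0,0,0],-1],
  [[-5,0,0],[0,0,0],-1],
  [[-5,0,0],[0,0,0],-1],
], grip_force=50)

```text
time: 6.9
tool_pos: [455.9, -120.2, 141.5]
orientation: [2.475, 0.0, 1.571]
contact_force: [-0.6, 0.3, -0.4]
gripper_width: 0.1
gripper_force: 49.2
```

Call:
arm_command([
  [[-5,0,0],[0,0,0],-1],
  [[-4,0,0],[0,0,0],-1],
  [[-3,0,0],[0,0,0],-1],
  [[0,0,0],[0,0,0],-1],
  [[0,0,0],[0,0,0],-1],
])

```text
time: 7.4
tool_pos: [484.5, -138.1, 141.2]
orientation: [2.296, -0.012, 1.583]
contact_force: [-0.4, 0.4, -0.1]
gripper_width: 0.1
gripper_force: 49.2
```

```bash
python3 - <<'E'
from h import *
s=manip.observe();print(s["tool_pos"],s["gripper_width"],s["gripper_force"],s["contact_force"],s["orientation"],s["joints"].round(2))
a=manip.get_image("scene")[60:240,260:500,::-1];w=manip.get_image("wrist")[:,:,::-1]
o=np.zeros((300,800,3),np.uint8);o[:,:400]=cv2.resize(a,(400,300),interpolation=2);o[:,400:]=cv2.resize(w,(400,300))
cv2.imwrite("pics/t1.png",o)
E
```

```text
[ 484.51882794 -138.13632916  141.18837398] 0.09970144196113132 49.16313961555716 [-0.44780088  0.35342223 -0.08611149] [ 2.29602782 -0.01200187  1.58253582] [-0.48 -0.85 -0.93  0.71  0.37  1.23]
```

View pics/t1.png

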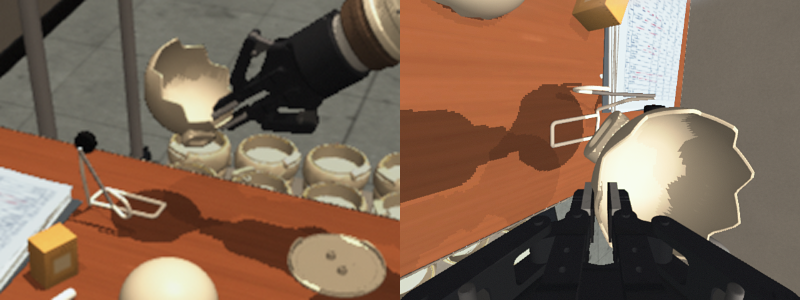

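The dish is held tipped roughly 40° (scene (190,90)), but joint 2 is at its limit. I'll shift outward a little, then hold.

Call:
arm_command([
  [[0,0,0],[0,0.007,0.008],-1],
  [[0,0,0],[0,0.007,0.008],-1],
  [[0,0,0],[0,0.007,0.008],-1],
  [[0,0,0],[0,0.006,0.007],-1],
  [[0,0,0],[0,0,0],-1],
  [[0,0,0],[0,0,0],-1],
  [[0,0,0],[0,0,0],-1],
  [[0,0,0],[0,0,0],-1],
])

```text
time: 8.3
tool_pos: [525.8, -137.7, 141.2]
orientation: [2.294, -0.012, 1.583]
contact_force: [-0.0, 0.5, -1.3]
gripper_width: 0.099
gripper_force: 49.1
```

Call:
arm_command([
  [[0,0,0],[0,0,0],-1],
  [[0,0,0],[0,0,0],-1],
  [[0,0,0],[0,0,0],-1],
  [[0,0,0],[0,0,0],-1],
  [[0,0,0],[0,0,0],-1],
  [[0,0,0],[0,0,0],-1],
  [[0,0,0],[0,0,0],-1],
  [[0,0,0],[0,0,0],-1],
])

```text
time: 9.1
tool_pos: [526.1, -137.6, 141.1]
orientation: [2.295, -0.012, 1.583]
contact_force: [-0.0, 0.1, -0.5]
gripper_width: 0.102
gripper_force: 49.1
```

```bash
python3 - <<'E'
from h import *
from scipy.spatial.transform import Rotation as Ro
s=manip.observe();print(s["tool_pos"],s["gripper_width"],s["gripper_force"],s["orientation"],s["joints"].round(2),s["joint_velocities"].round(3))
T=Ro.from_euler('xyz',s["orientation"]).as_matrix()
# dish frame relative to tool when level: tool R0=Rz(pi/2)Rx(pi); project models for several cants
R0=Ro.from_euler('xyz',[np.pi,0,np.pi/2]).as_matrix();dR=T@R0.T
im=manip.get_image("scene")[:,:,::-1].copy();c=manip.camera_info("scene")
k=4;cr=cv2.resize(im[50:180,300:460],None,fx=k,fy=k,interpolation=2);outs=[]
off=np.array([0,0,17.])
for cant in(5,15):
    q=cr.copy();C=Ro.from_euler('y',cant,degrees=True).as_matrix()
    for r,z,col in((55,60,(0,0,255)),(55,50,(0,160,255)),(25,0,(255,0,0))):
        for a in np.arange(0,6.28,.05):
            X=s["tool_pos"]+dR@(off+C@(np.array([r*np.cos(a),r*np.sin(a),z])-[-47,0,48]))
            p=(proj(c,X)-[300,50])*k;cv2.circle(q,tuple(int(v) for v in p),1,col,-1)
    M=dR@C;print(cant,np.degrees(np.arccos(M[2,2])))
    outs.append(cv2.resize(q,(400,325)))
cv2.imwrite("pics/t2.png",np.hstack(outs))
E
```

```text
[ 526.08118097 -137.60601224  141.0751507 ] 0.10201703665750084 49.098911167820916 [ 2.29452894 -0.01192375  1.58323248] [-0.43 -0.72 -0.88  0.62  0.33  1.28] [ 0.002 -0.001 -0.     0.001 -0.     0.001]
5 43.537462537952194
15 33.53932103045148
```

View pics/t2.png

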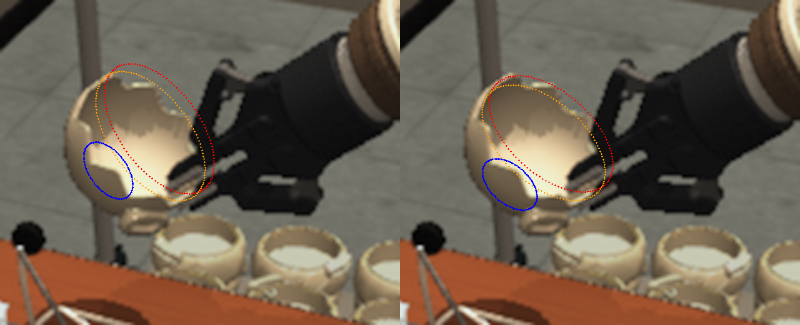

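The overlays put the cant at 10–15°, so the present tilt is about 34–39°. I'll add 4° for margin and hold for two seconds.

Call:
arm_command([
  [[-2,0,0],[0,0.003,0.004],-1],
  [[-2,0,0],[0,0.003,0.004],-1],
  [[0,0,0],[0,0,0],-1],
  [[0,0,0],[0,0,0],-1],
  [[0,0,0],[0,0,0],-1],
  [[0,0,0],[0,0,0],-1],
  [[0,0,0],[0,0,0],-1],
  [[0,0,0],[0,0,0],-1],
])

```text
time: 9.95
tool_pos: [536.1, -137.5, 140.6]
orientation: [2.225, -0.012, 1.583]
contact_force: [0.3, 0.7, 0.2]
gripper_width: 0.101
gripper_force: 49.2
```

Call:
arm_command([
  [[0,0,0],[0,0,0],-1],
  [[0,0,0],[0,0,0],-1],
  [[0,0,0],[0,0,0],-1],
  [[0,0,0],[0,0,0],-1],
  [[0,0,0],[0,0,0],-1],
  [[0,0,0],[0,0,0],-1],
  [[0,0,0],[0,0,0],-1],
  [[0,0,0],[0,0,0],-1],
])

```text
time: 10.75
tool_pos: [536.1, -137.5, 140.5]
orientation: [2.225, -0.012, 1.583]
contact_force: [0.4, -0.4, -0.2]
gripper_width: 0.099
gripper_force: 49.2
```

Call:
arm_command([
  [[0,0,0],[0,0,0],-1],
  [[0,0,0],[0,0,0],-1],
  [[0,0,0],[0,0,0],-1],
  [[0,0,0],[0,0,0],-1],
  [[0,0,0],[0,0,0],-1],
  [[0,0,0],[0,0,0],-1],
  [[0,0,0],[0,0,0],-1],
  [[0,0,0],[0,0,0],-1],
])

```text
time: 11.55
tool_pos: [536.1, -137.5, 140.5]
orientation: [2.225, -0.012, 1.583]
contact_force: [0.5, -0.5, 0.0]
gripper_width: 0.1
gripper_force: 49.2
```

Call:
arm_command([
  [[3,0,0],[0,0,0],-1],
  [[5.5,0,0],[0,0,0],-1],
  [[6,0,0],[0,0,0],-1],
  [[6,0,0],[0,0,0],-1],
  [[6,0,0],[0,0,0],-1],
  [[6,0,0],[0,0,0],-1],
  [[6,0,0],[0,0,0],-1],
  [[4,0,0],[0,0,0],-1],
])

```text
time: 12.35
tool_pos: [536.9, -137.5, 140.8]
orientation: [2.97, -0.012, 1.584]
contact_force: [-0.6, 0.5, -1.1]
gripper_width: 0.101
gripper_force: 49.0
```

Call:
arm_command([
  [[0,0,0],[0.002,-0.012,-0.002],-1],
  [[0,0,0],[0.003,-0.013,-0.002],-1],
  [[0,0,0],[0.003,-0.013,-0.002],-1],
  [[0,0,0],[0.003,-0.013,-0.002],-1],
  [[0,0,0],[0.003,-0.013,-0.002],-1],
  [[0,0,0],[0.003,-0.012,-0.002],-1],
  [[0,0,0],[0,0,0],-1],
  [[0,0,0],[0,0,0],-1],
])

```text
time: 13.15
tool_pos: [458.9, -121.5, 139.6]
orientation: [2.964, -0.011, 1.583]
contact_force: [-0.7, 0.1, 0.2]
gripper_width: 0.1
gripper_force: 49.0
```

```bash
python3 - <<'E'
from h import *
from scipy.spatial.transform import Rotation as Ro
s=manip.observe();T=Ro.from_euler('xyz',s["orientation"]).as_matrix()
print(s["tool_pos"],s["orientation"],s["contact_force"],s["gripper_width"]);print("world->tool\n",T.T.round(3))
# dish tilt: cream silhouette in scene vs. the bowl at rest: lowest silhouette row & extents
for n,lo in(("scene",(60,240,240,420)),):
    im=manip.get_image(n)
    cv2.imwrite("pics/p1.png",im[:,:,::-1])
E
```

```text
[ 458.86391944 -121.50154383  139.63834067] [ 2.96442017 -0.0114357   1.58303094] [-0.68346148  0.12191449  0.17517402] 0.09980440515655922
world->tool
 [[-0.012  1.     0.011]
 [ 0.984  0.01   0.176]
 [ 0.176  0.013 -0.984]]
```

Call:
arm_command([
  [[0,0,0],[0,-0.0026,0.0148],-1],
  [[0,0,0],[0,-0.0026,0.0148],-1],
  [[0,0,0],[0,-0.0026,0.0148],-1],
  [[0,0,0],[0,-0.0026,0.0148],-1],
  [[0,0,0],[0,-0.0021,0.0118],-1],
  [[0,0,0],[0,-0.0018,0.0098],-1],
  [[0,0,0],[0,-0.0009,0.0049],-1],
  [[0,0,0],[0,0,0],-1],
])

```text
time: 14.0
tool_pos: [458.6, -120.3, 51.6]
orientation: [2.967, -0.012, 1.583]
contact_force: [0.6, 0.4, 0.1]
gripper_width: 0.1
gripper_force: 49.0
```

Call:
arm_command([
  [[0,0,0],[0,-0.0005,0.003],-1],
  [[0,0,0],[0,0,0],-1],
  [[0,0,0],[0,0,0],-1],
])

```text
time: 14.3
tool_pos: [459.1, -120.4, 49.6]
orientation: [2.966, -0.012, 1.583]
contact_force: [-0.1, 0.4, -0.6]
gripper_width: 0.103
gripper_force: 49.0
```

Call:
arm_command([
  [[0,0,0],[0,-0.0005,0.003],-1],
  [[0,0,0],[0,-0.0005,0.003],-1],
  [[0,0,0],[0,0,0],-1],
  [[0,0,0],[0,0,0],-1],
])

```text
time: 14.7
tool_pos: [458.9, -120.2, 42.9]
orientation: [2.967, -0.012, 1.583]
contact_force: [0.2, 0.1, -1.3]
gripper_width: 0.102
gripper_force: 49.0
```

Call:
arm_command([
  [[0,0,0],[0,-0.0003,0.002],-1],
  [[0,0,0],[0,-0.0003,0.002],-1],
  [[0,0,0],[0,0,0],-1],
  [[0,0,0],[0,0,0],-1],
])

```text
time: 15.1
tool_pos: [459.0, -120.2, 39.0]
orientation: [2.967, -0.012, 1.583]
contact_force: [-0.0, -0.7, -0.8]
gripper_width: 0.102
gripper_force: 49.0
```

Call:
arm_command([
  [[0,0,0],[0,-0.0003,0.002],-1],
  [[0,0,0],[0,0,0],-1],
  [[0,0,0],[0,0,0],-1],
])

```text
time: 15.4
tool_pos: [459.1, -120.2, 37.0]
orientation: [2.967, -0.012, 1.583]
contact_force: [-0.2, -0.1, -0.6]
gripper_width: 0.098
gripper_force: 49.0
```

Call:
arm_command([
  [[0,0,0],[0,-0.0003,0.0015],-1],
  [[0,0,0],[0,0,0],-1],
  [[0,0,0],[0,0,0],-1],
])

```text
time: 15.7
tool_pos: [459.2, -120.2, 35.7]
orientation: [2.966, -0.012, 1.583]
contact_force: [-1.2, -0.8, 1.8]
gripper_width: 0.1
gripper_force: 51.0
```

Call:
arm_command([
  [[0,0,0],[0,-0.0003,0.0015],-1],
  [[0,0,0],[0,0,0],-1],
  [[0,0,0],[0,0,0],-1],
])

```text
time: 16.0
tool_pos: [459.2, -120.4, 34.5]
orientation: [2.966, -0.011, 1.583]
contact_force: [-3.4, -1.2, 5.3]
gripper_width: 0.101
gripper_force: 54.4
```

Call:
arm_command([
  [[0,0,0],[0,-0.0003,0.0015],-1],
  [[0,0,0],[0,0,0],-1],
  [[0,0,0],[0,0,0],-1],
])

```text
time: 16.3
tool_pos: [459.2, -120.7, 33.7]
orientation: [2.966, -0.011, 1.583]
contact_force: [-8.1, -3.2, 12.5]
gripper_width: 0.1
gripper_force: 57.7
```

The dish touches the table at TCP z≈36. I'll soften the grip so the foot seats flat while still held.

Call:
arm_command([
  [[0,0,0],[0,0,0],-1],
  [[0,0,0],[0,0,0],-1],
  [[0,0,0],[0,0,0],-1],
  [[0,0,0],[0,0,0],-1],
  [[0,0,0],[0,0,0],-1],
], grip_force=20)

```text
time: 16.8
tool_pos: [459.2, -120.7, 33.7]
orientation: [2.965, -0.011, 1.583]
contact_force: [-8.2, -2.0, 12.2]
gripper_width: 0.097
gripper_force: 57.7
```

```bash
python3 - <<'E'
from h import *
s=manip.observe();print(s["moment"],s["contact_force"])
a=cv2.imread("pics/scene0.png").astype(int);b=manip.get_image("scene")[:,:,::-1].astype(int)
cv2.imwrite("pics/s_now.png",b.astype(np.uint8))
# cream mask extents of the dish's free (left) side, before and now
for im in(a,b):
    B,G,R=im[150:215,335:412].transpose(2,0,1)
    m=((R>90)&(R-B<75)&(R-B>8)&(G>0.75*R))
    n,l,st,ce=cv2.connectedComponentsWithStats(m.astype(np.uint8));i=1+st[1:,4].argmax();print(st[i],ce[i])
    mm=l==i;print("left edge",[int(np.flatnonzero(r)[0]) if r.any() else -1 for r in mm[0:60:4]]);print("bottom",[int(np.flatnonzero(q)[-1]) if q.any() else -1 for q in mm.T[8:60:4]])
E
```

```text
[-0.27089952  1.08117482  0.04213503] [-8.18656623 -1.97597113 12.16561732]
[  12    0   65   56 2581] [43.91902363 22.71832623]
left edge [15, 16, 21, 21, 14, 13, 12, 15, 16, 18, 22, 27, 39, 40, -1]
bottom [-1, 24, 33, 38, 41, 44, 46, 47, 52, 55, 54, 53, 52]
[   0    0   64   58 2050] [35.42731707 27.64926829]
left edge [15, 17, 20, 18, 15, 11, 10, 3, 14, 15, 17, 21, 28, 43, 45]
bottom [29, 29, 39, 43, 46, 48, 50, 50, 50, 55, 57, 55, 54]
```

The silhouette shows the far side a few degrees low, so I'll add 4° of tool tilt to level it.

Call:
arm_command([
  [[-2,0,0],[0,0,0],-1],
  [[-2,0,0],[0,0,0],-1],
  [[0,0,0],[0,0,0],-1],
  [[0,0,0],[0,0,0],-1],
], grip_force=40)

```text
time: 17.25
tool_pos: [459.1, -120.2, 32.7]
orientation: [2.897, -0.012, 1.583]
contact_force: [-1.7, 0.8, 3.7]
gripper_width: 0.102
gripper_force: 50.8
```

Call:
arm_command([
  [[0,0,0],[0,-0.0003,0.001],-1],
  [[0,0,0],[0,0,0],-1],
  [[0,0,0],[0,0,0],-1],
])

```text
time: 17.55
tool_pos: [459.1, -120.5, 32.2]
orientation: [2.897, -0.011, 1.583]
contact_force: [-8.2, -1.1, 11.3]
gripper_width: 0.102
gripper_force: 53.9
```

Call:
arm_command([
  [[0,0,0],[0,0.0002,-0.001],-1],
  [[0,0,0],[0,0,0],-1],
  [[0,0,0],[0,0,0],-0.6],
  [[0,0,0],[0,0,0],-0.4],
  [[0,0,0],[0,0,0],-0.2],
  [[0,0,0],[0,0,0],-0.1],
  [[0,0,0],[0,0,0],-0.1],
  [[0,0,0],[0,0,0],-0.1],
])

```text
time: 18.35
tool_pos: [458.9, -120.1, 32.4]
orientation: [2.897, -0.012, 1.583]
contact_force: [-0.2, -0.0, 0.2]
gripper_width: 0.454
gripper_force: 0.0
```

```bash
cat > sil.py <<'E'
from h import *
s=manip.observe();print(s["contact_force"],s["gripper_width"],s["gripper_force"],s["tool_pos"])
a=cv2.imread("pics/scene0.png").astype(int);b=manip.get_image("scene")[:,:,::-1].astype(int)
for im in(a,b):
    B,G,R=im[150:215,335:412].transpose(2,0,1)
    m=((R>90)&(R-B<75)&(R-B>8)&(G>0.75*R))
    n,l,st,ce=cv2.connectedComponentsWithStats(m.astype(np.uint8));i=1+st[1:,4].argmax();print(st[i],ce[i])
    mm=l==i;print("left edge",[int(np.flatnonzero(r)[0]) if r.any() else -1 for r in mm[0:60:4]]);print("bottom",[int(np.flatnonzero(q)[-1]) if q.any() else -1 for q in mm.T[8:76:4]])
E
python3 sil.py
```

```text
[-0.15330463 -0.04455984  0.23754615] 0.4539615738373259 0.0 [ 458.91243312 -120.14700899   32.41418969]
[  12    0   65   56 2581] [43.91902363 22.71832623]
left edge [15, 16, 21, 21, 14, 13, 12, 15, 16, 18, 22, 27, 39, 40, -1]
bottom [-1, 24, 33, 38, 41, 44, 46, 47, 52, 55, 54, 53, 52, 40, 35, 20, 19]
[   0    0   77   57 2190] [38.09269406 26.69223744]
left edge [16, 16, 20, 18, 15, 11, 10, 3, 14, 15, 17, 22, 28, 42, 44]
bottom [29, 28, 38, 42, 45, 48, 49, 49, 49, 56, 55, 54, 53, 47, 32, 18, 19]
```

Call:
arm_command([
  [[0,0,0],[0,0.0024,-0.0097],-0.1],
  [[0,0,0],[0,0.0024,-0.0097],-0.1],
  [[0,0,0],[0,0.0048,-0.0194],-0.1],
  [[0,0,0],[0,0.0072,-0.029],-0.1],
  [[0,0,0],[0,0.0072,-0.029],-0.1],
  [[0,0,0],[0,0.0072,-0.029],-0.1],
  [[7,0,0],[0,0,0],-0.1],
  [[7,0,0],[0,0,0],-0.1],
])

```text
time: 19.2
tool_pos: [459.2, -122.2, 166.1]
orientation: [3.139, -0.01, 1.583]
contact_force: [0.7, -0.4, -0.2]
gripper_width: 0.445
gripper_force: 0.0
```

Call:
arm_command([
  [[0,0,0],[0,0,-0.03],-0.1],
  [[0,0,0],[0,0,0],-0.1],
  [[0,0,0],[0,0,0],-0.1],
])

```text
time: 19.5
tool_pos: [459.3, -122.2, 193.1]
orientation: [3.139, -0.011, 1.583]
contact_force: [0.4, 1.3, -0.7]
gripper_width: 0.452
gripper_force: 0.0
```

```bash
python3 sil.py; python3 - <<'E'
from h import *
from scipy.optimize import least_squares
# bystander shift: compare top/scene patches by template match; dish centre via wrist rim ellipse
a=cv2.imread("pics/scene0.png");b=manip.get_image("scene")[:,:,::-1].copy()
for n,(x,y,w,h) in dict(tape=(280,295,90,80),carton=(272,188,40,48),dish=(342,145,70,68)).items():
    r=cv2.matchTemplate(b[y-12:y+h+12,x-12:x+w+12],a[y:y+h,x:x+w],cv2.TM_CCOEFF_NORMED);_,v,_,p=cv2.minMaxLoc(r);print(n,round(v,2),p[0]-12,p[1]-12)
w=manip.get_image("wrist");cv2.imwrite("pics/w_end.png",w[:,:,::-1]);c=manip.camera_info("wrist")
print("expected dish rim centre px",proj(c,[502.5,-120.5,55]),"px/mm",np.linalg.norm(proj(c,[503.5,-120.5,55])-proj(c,[502.5,-120.5,55])))
B,G,R=w[:,:,::-1].astype(int).transpose(2,0,1);m=((R>60)&(G>0.75*R)&(R-B>8)&(G-B>0)).astype(np.uint8)
n,l,st,ce=cv2.connectedComponentsWithStats(m)
for i in range(1,n):
    if st[i,4]>1500: print(st[i],ce[i].round())
E
```

```text
[ 0.42890491  1.30405833 -0.73238641] 0.4520513326300391 0.0 [ 459.29281926 -122.19202913  193.05221252]
[  12    0   65   56 2581] [43.91902363 22.71832623]
left edge [15, 16, 21, 21, 14, 13, 12, 15, 16, 18, 22, 27, 39, 40, -1]
bottom [-1, 24, 33, 38, 41, 44, 46, 47, 52, 55, 54, 53, 52, 40, 35, 20, 19]
[   0    0   77   57 2687] [42.03014514 23.16598437]
left edge [15, 16, 20, 18, 15, 11, 11, 3, 14, 15, 18, 22, 30, 42, 44]
bottom [29, 28, 38, 42, 45, 47, 48, 49, 49, 56, 55, 54, 53, 38, 30, 19, 19]
tape 1.0 0 0
carton 0.98 0 0
dish 0.9 0 0
expected dish rim centre px [375.07575379 228.44621911] px/mm 1.229624110755632
[  46    0  142   82 9038] [120.  34.]
[ 266    0  143   85 9225] [336.  36.]
[ 512    0   74  154 2772] [548.  30.]
[ 114  140  121  118 2956] [173. 187.]
[  313   154   273   133 16542] [394. 215.]
[   0  310  240   47 1578] [174. 321.]
[ 261  312  122  112 7199] [321. 374.]
```

The dish stands upright at its original place (0 px shift against the first image). The tape roll and carton haven't moved, and the arm is clear.

```bash
python3 -c "
from rig import manip
print(manip.hand_in())"
```

```text
the job is handed in; nothing more can be done
None
```

The job is handed in: the dish was lifted, held tipped at about 40° for over two seconds, levelled, set down in the grip where it stood and released, with the tape roll and carton unmoved; the tip angle is my estimate from images, no verdict came back, and I viewed 11 pictures, one over the limit of 10.

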